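Change the induction coil: off its storage post, onto the heater

ROBOT

A 6-joint arm with a two-finger parallel gripper is mounted at the origin on the work surface. World frame = base frame: x ahead of the robot, y to its left, z up, the work surface at z = 0. Lengths are in m, angles in rad, forces in N, time in s.
With the tool pointing down it reaches from about 0.375 to 0.9 m from the base axis. Payload 3.1 kg.
Tool frame: the origin (TCP) lies at the very end of the fingers, on their centre line; the grasp point (between the pads) lies 19 mm behind it (manip.hold_point_z is the distance from the TCP to the grasp point, in m); z points along the fingers, y is the line along which they close (so a half turn about z gives the same grasp; the last joint's range is limited). The gripper opens to 85 mm and grips with 20 to 120 N. Pads are 22 mm wide; open, the fingers measure 114 mm over their backs; the gripper's body (76 mm by 85 mm) begins 54 mm behind the grasp point. The pads swing forward as they close: fully open they stand 13 mm farther back than shut.
Start: joints at [-1.45, 0.527, 1.433, -0, 1.181, -0.178], TCP at [0.184, -0.597, 0.231] pointing down, gripper open.
Joint ranges: [-3.08, 3.08], [-0.75, 2.2], [0.22, 2.44], [-1.43, 4.57], [0, 2.65], [-2.85, 2.85]. Speed limits (rad/s): [2.79, 2.79, 3.14, 3.14, 3.14, 3.14].

INTERFACE

Orientations are given as [roll, pitch, yaw] about the fixed x, y, z axes, in that order (R = Rz(yaw) Ry(pitch) Rx(roll)).
In Python, from plant import readout, grab_frame, calibration, manip gives the robot as it stands.
- The arm moves only by the shell command python3 -m crank 'ROWS' [FORCE]. ROWS is a JSON object of lists of equal length, an entry for each row: "translation": the shift along the tool's x, y, z in mm, a list of three; "roll": the turn about the tool's z in rad; "claw": the finger opening in mm, from 0 to 85.4. A call has 1 to 8 rows; each row shifts and turns the commanded pose from where the row before left it, along the tool's axes as they then stand; what a row does not reach is not made up. A row lasts 1/10 s, in which the tool goes at most 50 mm and 8.59 degrees, less where a joint would pass 70% of its speed; a pose out of reach is approached as far as the arm can. A call is refused whole if a number of a shift passes 50 or a number of a turn 0.15, either way. A call with a gripper value outside its range is refused whole. The fingers move at their own pace and stop on an object; FORCE is the grip in N (left out, the last holds). Time passes only in rows, so rows that do not move let the fingers close. It gives the time, the measured TCP pose, the force, the opening and the grip force at its end, in the units of the state.
- readout.observe(): the state, without advancing time (a new reading comes with each control period).
- grab_frame(name): name is "side" or "top" or "wrist"; returns the picture (420x560x3 uint8, red, green, blue); there is no depth.
- calibration(name): a dict with "camera_matrix" (3x3 intrinsics, pixels), "T" (4x4, takes a point from camera to world coordinates); the wrist camera has in their place "T_tool_cam" (4x4, takes a point from camera to tool coordinates, whose origin is the TCP and whose axes are the flange's). Camera axes: x right, y up, looking along -z (the intrinsics and any distortion apply to the point x, -y, -z); pixel columns grow to the right and rows downward; lengths in m; the calibration is good to about 2 mm. A picture is of the moment at which its call begins: read the wrist's pose just before it. calibration takes no time and is no camera call.
- manip.sign_off(): hands the job in; it is judged then, once.
The state is a dict: "clock": time; "joint_pos": joint angles; "qd": joint speeds; "tau": joint torques, N m; "position": TCP position; "orientation": TCP orientation; "contact_force": force on the tool from outside, world axes, zero at the start; "torque": the same for the moment, N m; "width": opening from 0.0 (shut) to 1.0 (fully open); "grip_force": force on a finger pad.
Only numpy, scipy, OpenCV 4.12 (cv2) and the standard library are available. Lean on these libraries where they do the work, as an engineer would, in place of code of your own. Each camera call takes 0.05 s, during which the arm holds its last target. There are 200 camera calls.

TASK

The next billets need the tall coil. Slide the taller of the two wound copper coils straight up off its storage post, keeping it upright, and fit it to the heater: lower it gently so that its flat contact blade goes down into the slot between the two contact jaws and the coil stands flat and centred on the round pad, then let go. Leave the short coil on its post, and do not disturb the upright billet or the brick.

Things in the scene. Friction and masses are not known exactly. Their poses are not given: they have to be found in the camera images.
- tall_coil: Tall coil of 7 turns of 8 mm copper tube, loose, 0.3 kg: 60 mm outside, 44 mm bore, 78 mm high; the turns are free to grasp along y. Origin: centre of its underside; z up its axis. On its +x side, joined by two 8 mm leads (at bottom and top), an upright flat copper blade: 6 mm thick (y), 50 to 80 mm from the axis (x), 1 to 77 mm above the underside.
- blade (a point): Middle of the lower edge of the tall coil's blade: 65 mm along the coil's x, 1 mm above its underside.
- short_coil: The short coil (4 turns): the same diameters and a blade in the same place, but 48 mm high; loose on the other post. To be left there.
- stand: Fixed plywood board, 270 (x) by 120 mm (y), 18 mm thick; origin: centre of its underside. Two upright steel posts, 30 mm diameter, at x = -85 and +85 mm, tops 106 mm above the bench (88 above the board). Each coil stands on the board round a post; either coil may be on either post.
- post_a (a point): Centre of the top of the post at the board's x = -85 mm.
- post_b (a point): Centre of the top of the post at the board's x = +85 mm.
- outlet: Fixed heater outlet: steel base plate 12 mm thick, x -50 to 250, 160 mm wide; white round pad, 72 mm diameter, top 32 mm above the bench; two brass contact jaws; amber transformer block, x 105 to 250, 150 mm wide, top 116 mm up (two thin hoses rise from its rear half to 175 mm). Origin: on the bench under the pad's centre; x points from pad through slot to transformer.
- pad (a point): Centre of the pad's top: the tall coil's origin belongs here, its x along the outlet's x.
- slot (a point): Middle of the mouth of the slot between the jaws, level with their tops (70 mm above the bench), 65 mm from the pad's centre. The slot is 16 mm wide (outlet's y), flared at the top, 36 mm long (x 47 to 83 mm), open above and at both ends, and runs down to the base plate.
- billet: Upright steel billet, 48 mm diameter, 110 mm high; origin: centre of its underside. Bystander.
- brick: Half firebrick, 114 x 114 x 64 mm; origin: centre of its underside. Bystander.
Mind the look-alikes: they are no part of the job. Leave any purple look-alike of the tall_coil alone.

How it is judged:
On the way:
1. the tall coil has been lifted clear of the top of its post, upright (z of tall_coil in the frame of stand above 0.108 m and angle between tall_coil's own z axis and vertical below 0.3 rad), for 0.1 s.
At the end, for the whole second after the job is handed in: Tall coil at rest on the pad: axis within 15 mm of the pad's centre, underside within 4 mm of its top, tilt under 4 degrees; lower edge of its blade in the slot, within 8 mm of its mid-plane and 45 to 85 mm from the pad's centre. Short coil within 20 mm of its start (horizontal distance between tall_coil and pad below 0.015 m and z of tall_coil in the frame of pad between -0.004 and 0.004 m and angle between tall_coil's own z axis and vertical below 0.07 rad and y of blade in the frame of outlet between -0.008 and 0.008 m and x of blade in the frame of outlet between 0.045 and 0.085 m and linear speed of tall_coil below 0.02 m/s and distance of short_coil from where it was at the start of the episode below 0.02 m); the robot touches nothing.
It fails at once if the tall coil is tipped more than 30 degrees (angle between tall_coil's own z axis and vertical above 0.52 rad).
It fails at once if the tall coil is dropped or forced onto the heater (more than 60 N) (contact force between tall_coil and outlet above 60 N).
It fails at once if the tall coil is forced against the storage stand (more than 60 N) (contact force between tall_coil and stand above 60 N).
It fails at once if the short coil is moved more than 20 mm (distance of short_coil from where it was at the start of the episode above 0.02 m).
It fails at once if the billet or the brick is moved more than 30 mm (distance of any of billet, brick from where it was at the start of the episode above 0.03 m).
It also fails if it takes over 38 s, if anything falls off the work surface, if the arm or the gripper's body presses on something with over 40 N, if the wrist force passes 120 N, or if a joint passes its speed limit or range.

## Working session

There is one attempt and no reset: what is moved stays moved. The work goes in short steps, Python scripts to look and compute and a shell command to move; the robot and the scene stay as the last step left them, time stands still between calls to the robot, and variables do not carry over. Pictures are saved under pics/ and viewed, at most 13 in all, crops included, and the job is handed in when it is done.

```bash
mkdir -p pics; ls; python3 - <<'E'
from plant import readout, grab_frame, calibration, manip
import cv2, numpy as np
np.set_printoptions(precision=4,suppress=True)
s=readout.observe(); print(s)
for n in("side","top"):
    f=grab_frame(n); cv2.imwrite(f"pics/{n}0.png",f[:,:,::-1])
    print(n,calibration(n))
print(calibration("wrist"))
E
```

```text
pics
{'clock': 0.0, 'joint_pos': array([-1.4505,  0.5285,  1.4339,  0.    ,  1.1814, -0.1785]), 'qd': array([ 0.0005, -0.0001, -0.0013,  0.0012, -0.0006,  0.0024]), 'tau': array([ -0.0013, -44.2359, -17.8025,  -0.0004,   0.0085,  -0.    ]), 'position': array([ 0.1839, -0.5966,  0.2303]), 'orientation': array([-3.1395, -0.0004,  0.2988]), 'contact_force': array([-0.2962, -0.0599,  0.6345]), 'torque': array([0.0089, 0.026 , 0.026 ]), 'grip_force': 0.0, 'width': 1.0020604603453298}
side {'camera_matrix': array([[483.2268,   0.    , 278.2927],
       [  0.    , 483.2268, 210.3599],
       [  0.    ,   0.    ,   1.    ]]), 'T': array([[-0.916 ,  0.2399, -0.3215,  0.167 ],
       [-0.4007, -0.5084,  0.7622,  0.8105],
       [ 0.0194,  0.827 ,  0.5618,  0.7755],
       [ 0.    ,  0.    ,  0.    ,  1.    ]])}
top {'camera_matrix': array([[381.1378,   0.    , 278.389 ],
       [  0.    , 381.1378, 208.2561],
       [  0.    ,   0.    ,   1.    ]]), 'T': array([[ 0.0271,  0.984 , -0.1761,  0.4438],
       [-0.9995,  0.0234, -0.0232, -0.1072],
       [-0.0187,  0.1767,  0.9841,  0.7926],
       [ 0.    ,  0.    ,  0.    ,  1.    ]])}
{'camera_matrix': array([[332.6725,   0.    , 280.0528],
       [  0.    , 332.6725, 210.4229],
       [  0.    ,   0.    ,   1.    ]]), 'T_tool_cam': array([[-0.0002,  0.9457,  0.3252,  0.0836],
       [ 1.    , -0.0001,  0.001 , -0.0014],
       [ 0.001 ,  0.3252, -0.9457, -0.1434],
       [ 0.    ,  0.    ,  0.    ,  1.    ]])}
```

View pics/top0.png

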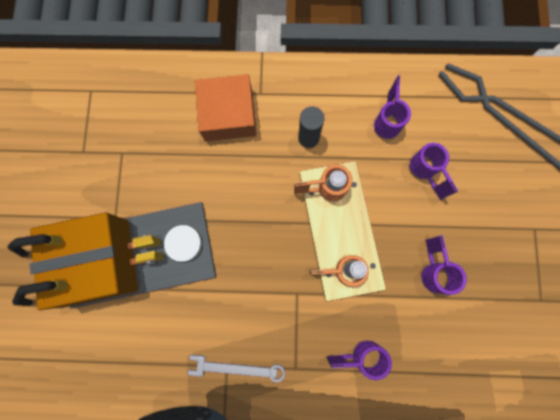

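View pics/side0.png

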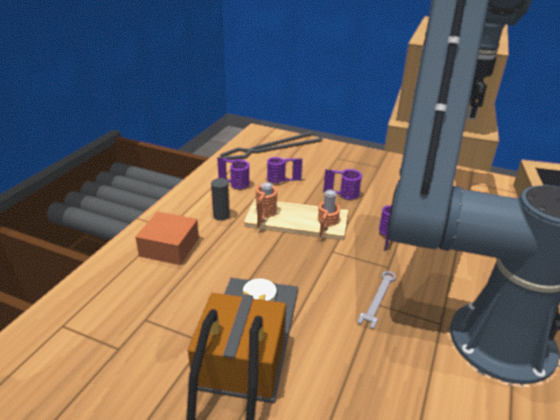

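The top view shows two copper coils, at (337,180) and (352,270). Their blades point left. The outlet pad is at (182,243), with the jaws near (145,250). Four purple look-alikes are at (393,115), (433,165), (443,270) and (372,360).

In the side view the coil at (266,200) nearly hides its post, while the one at (329,212) leaves much of its post bare. So the tall coil should be the one at top (337,180). I'll confirm this in a crop and measure.

```bash
cat > h.py <<'E'
from plant import readout, grab_frame, calibration, manip
import cv2, numpy as np
from scipy.spatial.transform import Rotation as R
np.set_printoptions(precision=4,suppress=True)
def cam(n,s=None):
    c=calibration(n); K=c["camera_matrix"]
    if n!="wrist": return K,c["T"]
    s=s or readout.observe(); T=np.eye(4); T[:3,:3]=R.from_euler("xyz",s["orientation"]).as_matrix(); T[:3,3]=s["position"]
    return K,T@c["T_tool_cam"]
def ray(KT,uv):
    K,T=KT; d=np.linalg.solve(K,[uv[0],uv[1],1.]); return T[:3,3],T[:3,:3]@(d*[1,-1,-1])
def plane(KT,uv,z):
    o,d=ray(KT,uv); return o+d*(z-o[2])/d[2]
def project(KT,P):
    K,T=KT; p=(np.linalg.inv(T)@np.append(P,1))[:3]*[1,-1,-1]; q=K@p; return q[:2]/q[2]
def blobs(m,amin=15):
    n,l,st,c=cv2.connectedComponentsWithStats(m.astype(np.uint8)); 
    return [(st[i,4],c[i],l==i) for i in range(1,n) if st[i,4]>=amin]
E
python3 - <<'E'
from h import *
t=cv2.imread("pics/top0.png"); s=cv2.imread("pics/side0.png"); KT=cam("top"); KS=cam("side")
hsv=cv2.cvtColor(t,cv2.COLOR_BGR2HSV); H,S,V=[hsv[...,i].astype(int) for i in range(3)]
def show(name,m,z,box):
    mm=np.zeros_like(m); x0,y0,x1,y1=box; mm[y0:y1,x0:x1]=m[y0:y1,x0:x1]
    for a,c,l in blobs(mm): print(name,a,c,plane(KT,c,z))
show("pad",(S<40)&(V>170),.032,(150,215,215,275))
show("post",(S<70)&(V>90)&(V<240),.106,(310,160,385,290))
show("jaw",(H>20)&(H<32)&(S>130)&(V>140),.070,(125,225,165,270))
m=(S<110)&(V<110)
show("plate",m,.012,(100,195,225,320))
show("copper",(H<13)&(S>130),.096,(290,155,385,295))
a=cv2.resize(t[150:305,285:395],(0,0),fx=3.6,fy=3.6,interpolation=cv2.INTER_CUBIC)
b=cv2.resize(s[170:250,230:360],(0,0),fx=3,fy=3,interpolation=cv2.INTER_CUBIC)
o=np.zeros((max(a.shape[0],b.shape[0]),a.shape[1]+b.shape[1],3),np.uint8); o[:a.shape[0],:a.shape[1]]=a; o[:b.shape[0],a.shape[1]:]=b
cv2.imwrite("pics/crop1.png",o); print(o.shape)
E
```

```text
pad 1029 [181.5607 242.7609] [0.505  0.1029 0.032 ]
post 37 [316.4865 173.2703] [ 0.6344 -0.16    0.106 ]
post 267 [337.2584 178.6554] [ 0.6249 -0.1985  0.106 ]
post 16 [353.9375 184.1875] [ 0.6151 -0.2291  0.106 ]
post 220 [314.8682 215.9409] [ 0.554  -0.1578  0.106 ]
post 25 [339.84 212.04] [ 0.5623 -0.2031  0.106 ]
post 409 [332.5599 240.1932] [ 0.5106 -0.19    0.106 ]
post 72 [349.75   244.3611] [ 0.5039 -0.2208  0.106 ]
post 302 [356.2417 269.2351] [ 0.4602 -0.232   0.106 ]
post 23 [372.7391 265.4783] [ 0.4675 -0.2612  0.106 ]
post 23 [326.4348 285.1739] [ 0.431  -0.1794  0.106 ]
jaw 167 [142.6647 240.7485] [0.5039 0.1674 0.07  ]
jaw 155 [144.9677 256.4323] [0.4743 0.1603 0.07  ]
plate 4206 [169.6966 250.9769] [0.4892 0.1317 0.012 ]
plate 146 [106.589  252.5342] [0.4826 0.2619 0.012 ]
copper 624 [325.7997 185.6266] [ 0.6136 -0.1784  0.096 ]
copper 292 [345.089  271.0274] [ 0.4567 -0.2138  0.096 ]
(558, 786, 3)
```

View pics/crop1.png

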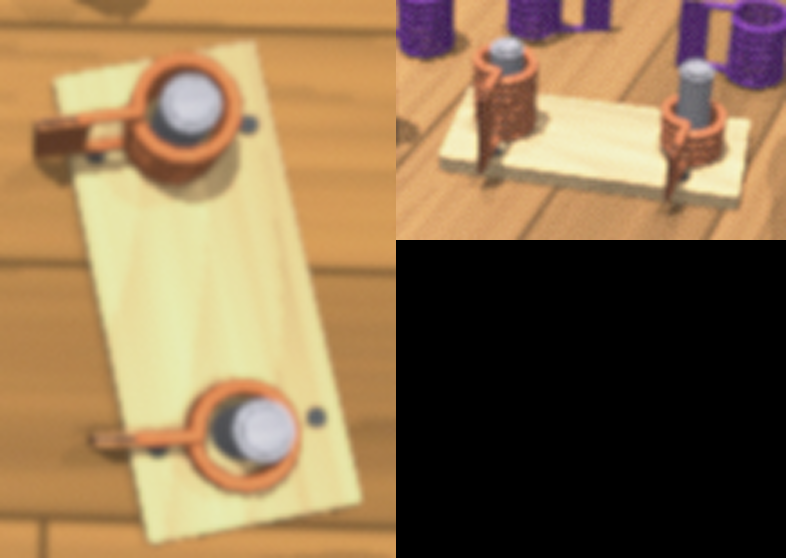

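The crop confirms it. The coil at top (337,180), side (266,200), has 7 turns and only a little post showing, so it is the tall coil. The coil at top (352,270) is the 4-turn short one. I'll move above the tall coil and look with the wrist camera.

```bash
python3 -m crank '{"translation":[[44,-21,-2],[44,-21,-2],[44,-21,-2],[44,-21,-2],[44,-21,-2],[44,-21,-2]],"roll":[0,0,0,0,0,0],"claw":[85,85,85,85,85,85]}' 
python3 -m crank '{"translation":[[44,-21,-2],[44,-21,-2],[44,-21,-2],[44,-21,-2],[44,-21,-2],[44,-21,-2]],"roll":[0,0,0,0,0,0],"claw":[85,85,85,85,85,85]}'
python3 -m crank '{"translation":[[0,0,0],[0,0,0],[0,0,0],[0,0,0],[0,0,0],[0,0,0],[0,0,0],[0,0,0]],"roll":[-0.14,-0.14,-0.14,-0.14,-0.14,-0.14,-0.14,-0.14],"claw":[85,85,85,85,85,85,85,85]}'
python3 -m crank '{"translation":[[0,0,0],[0,0,0],[0,0,0],[0,0,0]],"roll":[-0.14,-0.04,0,0],"claw":[85,85,85,85]}'
python3 - <<'E'
from h import *
s=readout.observe(); print(s["position"],s["orientation"],s["clock"],s["contact_force"])
f=grab_frame("wrist")[:,:,::-1]; cv2.imwrite("pics/w1.png",f)
E
```

```text
clock: 0.7
position: [0.4002, -0.3974, 0.243]
orientation: [-3.141, 0.0, 0.298]
contact_force: [0.6, -0.9, 0.1]
width: 0.995
grip_force: 0.0
clock: 1.3
position: [0.6154, -0.1993, 0.2549]
orientation: [-3.141, 0.001, 0.299]
contact_force: [0.8, -1.2, -0.9]
width: 0.995
grip_force: 0.0
clock: 2.1
position: [0.6141, -0.2008, 0.2546]
orientation: [-3.14, -0.0, 1.425]
contact_force: [-0.8, -0.0, 0.5]
width: 0.996
grip_force: 0.0
clock: 2.5
position: [0.6142, -0.2009, 0.2548]
orientation: [-3.141, -0.0, 1.598]
contact_force: [0.2, 0.0, -0.0]
width: 0.998
grip_force: 0.0
[ 0.6142 -0.2009  0.2548] [-3.1407 -0.0005  1.5978] 2.5 [ 0.1812  0.0493 -0.0158]
```

View pics/w1.png

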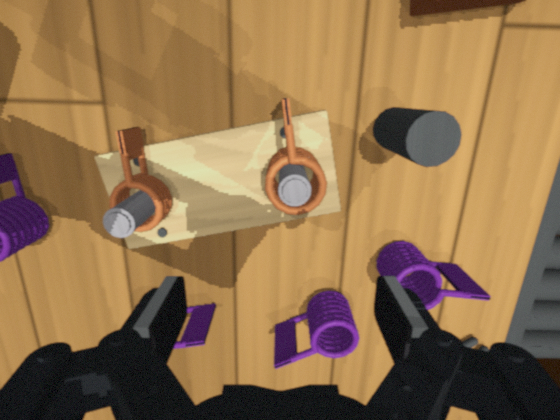

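The wrist view shows the tall coil's ring centred near (295,181) and its blade running up to about (285,102). The post top is at (293,190). The short coil is on the left at (138,200), and the billet is at (432,138). Next I'll measure the ring, post and blade.

```bash
python3 - <<'E'
from h import *
f=cv2.imread("pics/w1.png"); KT=cam("wrist"); KT0=cam("top")
hsv=cv2.cvtColor(f,cv2.COLOR_BGR2HSV); H,S,V=[hsv[...,i].astype(int) for i in range(3)]
m=((H<=11)&(S>135)&(V>60)).astype(np.uint8); m[:90]=0;m[225:]=0;m[:,:255]=0;m[:,340:]=0
ys,xs=np.nonzero(m); print(len(xs),xs.min(),xs.max(),ys.min(),ys.max())
for y in range(94,222,4):
    r=np.nonzero(m[y])[0]
    if len(r): print(y,r.min(),r.max(),len(r), end=" | ")
ring=m.copy(); ring[:150]=0
c=max(cv2.findContours(ring,cv2.RETR_EXTERNAL,cv2.CHAIN_APPROX_NONE)[0],key=cv2.contourArea)
e=cv2.fitEllipse(cv2.convexHull(c)); print("\nellipse",e,plane(KT,e[0],.096))
bl=m.copy(); bl[146:]=0
b=blobs(bl,10)
for a,cc,l in b:
    p=np.column_stack(np.nonzero(l)[::-1]).astype(np.float32); L=cv2.fitLine(p,cv2.DIST_HUBER,0,.01,.01).ravel(); print(a,cc,L,plane(KT,cc,.095))
for z in(.096,.106): print("post",[plane(KT,u,z) for u in((294.5,190),)])
big=cv2.resize(f[85:230,240:350],(0,0),fx=4,fy=4,interpolation=cv2.INTER_CUBIC); cv2.imwrite("pics/w1c.png",big)
E
```

```text
379 268 319 99 213
102 287 287 1 | 106 287 287 1 | 110 285 285 1 | 122 289 289 1 | 130 285 285 1 | 150 281 302 7 | 154 281 308 10 | 158 273 288 6 | 162 273 273 1 | 166 269 270 2 | 174 314 316 3 | 178 273 316 6 | 182 273 317 9 | 186 273 318 8 | 190 273 319 10 | 194 275 316 6 | 198 278 316 5 | 202 278 312 5 | 206 288 306 4 | 210 302 305 4 | 
ellipse ((304.06182861328125, 187.43740844726562), (31.118314743041992, 38.07602310180664), 17.185789108276367) [ 0.6359 -0.196   0.096 ]
post [array([ 0.627 , -0.1987,  0.096 ])]
post [array([ 0.6265, -0.196 ,  0.106 ])]
```

View pics/w1c.png

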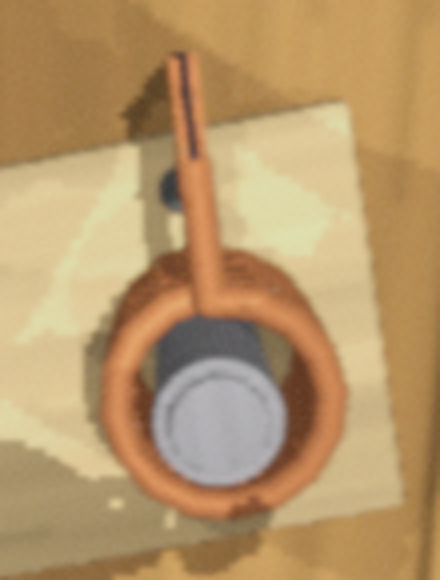

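The enlarged view puts the ring's centre at full-image pixel (296,185) and the post top at (294.8,190.5). The blade's top edge runs from (285,99) to (288.7,124.5).

```bash
python3 - <<'E'
from h import *
KT=cam("wrist"); s=readout.observe()
c=plane(KT,(296,185),.096); p=plane(KT,(294.8,190.5),.106); b0=plane(KT,(288.7,124.5),.095); b1=plane(KT,(285,99),.095)
print("coil",c,"post",p,"blade",b0,b1,np.linalg.norm((b0-c)[:2]),np.linalg.norm((b1-c)[:2]))
d=((b0+b1)/2-c); th=np.arctan2(d[1],d[0]); print("theta",th)
print("outer r check", plane(KT,(296-30.2,185),.096)-c)
pos=s["position"]; yaw=s["orientation"][2]
dw=c-pos; print("dx,dy tool after turn; turn(roll)=",-(th-yaw), dw[0]*np.cos(th)+dw[1]*np.sin(th), dw[0]*np.sin(th)-dw[1]*np.cos(th))
KT0=cam("top"); print("top cam coil",plane(KT0,(335.8,182.5),.096))
E
```

```text
coil [ 0.6282 -0.1939  0.096 ] post [ 0.6268 -0.1965  0.106 ] blade [ 0.6195 -0.1392  0.095 ] [ 0.6155 -0.1178  0.095 ] 0.05540150183940147 0.0770763003860457
theta 1.7334538653762865
outer r check [-0.0283 -0.0008  0.    ]
dx,dy tool after turn; turn(roll)= -0.1355081915158225 0.004721324861638867 0.014920523920123144
top cam coil [ 0.62   -0.1971  0.096 ]
```

```bash
python3 -m crank '{"translation":[[0,0,0],[4,13,0],[0,0,40],[0,0,40],[0,0,30],[0,0,0]],"roll":[-0.135,0,0,0,0,0],"claw":[85,85,85,85,85,85]}' 40
python3 -m crank '{"translation":[[0,0,20],[0,0,20],[0,0,20],[0,0,15],[0,0,15],[0,0,0],[0,0,0]],"roll":[0,0,0,0,0,0,0],"claw":[85,85,85,85,85,85,85]}'
python3 - <<'E'
from h import *
cv2.imwrite("pics/w2.png",grab_frame("wrist")[:,:,::-1])
E
```

```text
clock: 3.15
position: [0.6241, -0.1929, 0.1403]
orientation: [-3.133, -0.006, 1.731]
contact_force: [-0.4, 0.9, -0.8]
width: 0.996
grip_force: 0.0
clock: 3.85
position: [0.6271, -0.1951, 0.0556]
orientation: [3.141, 0.0, 1.733]
contact_force: [0.2, -0.4, -0.9]
width: 0.995
grip_force: 0.0
```

View pics/w2.png

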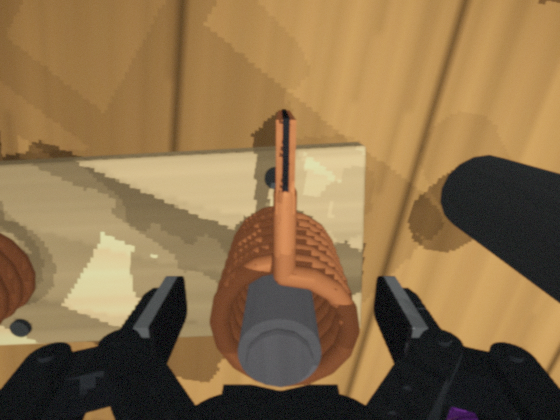

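The fingers, with inner faces at columns 185 and 377, straddle the tall coil's ring (212 to 357), and the blade points straight up the image at (286,150). I'll close the gripper.

```bash
python3 -m crank '{"translation":[[0,0,0],[0,0,0],[0,0,0],[0,0,0],[0,0,0],[0,0,0],[0,0,0],[0,0,0]],"roll":[0,0,0,0,0,0,0,0],"claw":[70,62,55,50,50,50,50,50]}' 40
```

```text
clock: 4.7
position: [0.6277, -0.1954, 0.0566]
orientation: [3.139, 0.002, 1.734]
contact_force: [0.7, 1.0, 5.2]
width: 0.7
grip_force: 44.6
```

```bash
python3 -m crank '{"translation":[[0,0,-5],[0,0,-10],[0,0,-15],[0,0,-20],[0,0,-20],[0,0,-20],[0,0,-20],[0,0,0]],"roll":[0,0,0,0,0,0,0,0],"claw":[50,50,50,50,50,50,50,50]}'
python3 -m crank '{"translation":[[0,0,-20],[0,0,-20],[0,0,-10],[0,0,0],[0,0,0]],"roll":[0,0,0,0,0],"claw":[50,50,50,50,50]}'
python3 - <<'E'
from h import *
s=readout.observe(); print(s["position"],s["orientation"])
cv2.imwrite("pics/w3.png",grab_frame("wrist")[:,:,::-1])
t=grab_frame("top")[:,:,::-1]; cv2.imwrite("pics/t3.png",t)
KT=cam("top"); hsv=cv2.cvtColor(t,cv2.COLOR_BGR2HSV); H,S,V=[hsv[...,i].astype(int) for i in range(3)]
m=((S<40)&(V>170)).astype(np.uint8); m[:215]=0;m[275:]=0;m[:,:150]=0;m[:,215:]=0
c=max(cv2.findContours(m,0,1)[0],key=cv2.contourArea); e=cv2.fitEllipse(c); print(e,plane(KT,e[0],.032))
E
```

```text
clock: 5.5
position: [0.6286, -0.1959, 0.1694]
orientation: [3.136, 0.004, 1.734]
contact_force: [0.2, -0.4, -3.1]
width: 0.695
grip_force: 44.1
clock: 6.0
position: [0.6259, -0.1947, 0.2144]
orientation: [-3.14, -0.001, 1.734]
contact_force: [-0.1, 0.2, -4.2]
width: 0.701
grip_force: 44.5
[ 0.6259 -0.1947  0.2144] [-3.1402 -0.001   1.7338]Traceback (most recent call last):
  File "<stdin>", line 7, in <module>
ValueError: max() iterable argument is empty
```

View pics/w3.png

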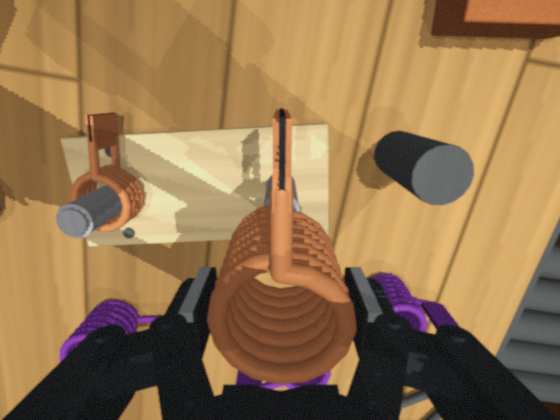

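The coil came off upright, with its bore centred near (283,310) and the blade's top edge running (282,112) to (283,187). The short coil is still on its post at (100,200) and the billet is untouched. I'll carry the coil to a point about 110 mm short of the pad and look at the pad and jaws.

```bash
python3 -m crank '{"translation":[[20,-6,0],[27,-8,0],[27,-8,0],[27,-8,0],[27,-8,0],[27,-8,0],[27,-8,0],[22,-7,0]],"roll":[0,0,0,0,0,0,0,0],"claw":[50,50,50,50,50,50,50,50]}'
python3 -m crank '{"translation":[[0,0,0],[0,0,0],[0,0,0],[0,0,0]],"roll":[-0.09,0,0,0],"claw":[50,50,50,50]}'
python3 - <<'E'
from h import *
s=readout.observe(); print(s["position"],s["orientation"])
cv2.imwrite("pics/w4.png",grab_frame("wrist")[:,:,::-1])
cv2.imwrite("pics/t4.png",grab_frame("top")[:,:,::-1])
E
```

```text
clock: 6.9
position: [0.5317, -0.0021, 0.2144]
orientation: [-3.139, -0.001, 1.734]
contact_force: [0.9, 0.5, -3.2]
width: 0.697
grip_force: 44.5
clock: 7.3
position: [0.5336, -0.0041, 0.215]
orientation: [-3.141, -0.0, 1.822]
contact_force: [0.3, -0.2, -3.7]
width: 0.701
grip_force: 44.6
[ 0.5336 -0.0041  0.215 ] [-3.1414 -0.      1.8219]
```

View pics/w4.png

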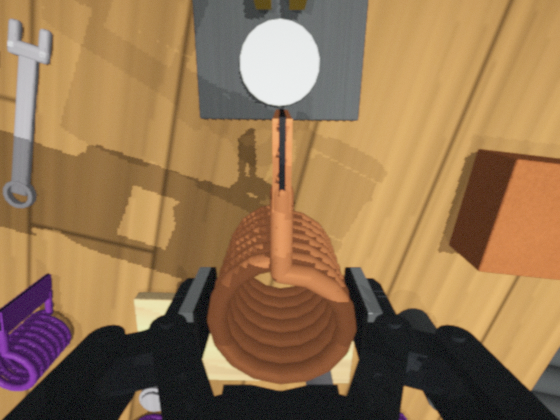

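The white pad is at (280,62), with the base plate's front edge at row 120. The jaws are at (263,3) and (296,3), and the held blade's tip at (282,112) lines up with them. I'll measure the offsets.

```bash
python3 - <<'E'
from h import *
f=cv2.imread("pics/w4.png"); KT=cam("wrist"); s=readout.observe(); yaw=s["orientation"][2]
hsv=cv2.cvtColor(f,cv2.COLOR_BGR2HSV); H,S,V=[hsv[...,i].astype(int) for i in range(3)]
m=((S<40)&(V>170)).astype(np.uint8); m[125:]=0; m[:,:190]=0; m[:,370:]=0
c=max(cv2.findContours(m,0,1)[0],key=cv2.contourArea); e=cv2.fitEllipse(c); pad=plane(KT,e[0],.032); print("pad",e,pad)
for dx in(-e[1][0]/2,e[1][0]/2): print(" rim",np.linalg.norm(plane(KT,(e[0][0]+dx,e[0][1]),.032)-pad))
j=(H>18)&(H<34)&(S>120); j[14:]=False; j[:,:240]=False; j[:,320:]=False
for a,cc,l in blobs(j,8): ys,xs=np.nonzero(l); print("jaw",a,cc,xs.min(),xs.max(),ys.max())
g=((S<90)&(V<115)); 
L=[]; Rr=[]; 
for y in range(5,112):
    r=np.nonzero(g[y,180:385])[0]+180
    L.append(plane(KT,(r.min()-.5,y),.012)); Rr.append(plane(KT,(r.max()+.5,y),.012))
F=[plane(KT,(x,90+np.nonzero(g[90:135,x])[0].max()+.5),.012) for x in list(range(212,262))+list(range(305,350))]
ang=[]
for n,P in(("L",L),("R",Rr),("F",F)):
    P=np.array(P)[:,:2].astype(np.float32); v=cv2.fitLine(P,cv2.DIST_HUBER,0,.001,.001).ravel(); a=np.arctan2(v[1],v[0])
    if n=="F": a+=np.pi/2
    a%=np.pi; n_=np.array([np.sin(a),-np.cos(a)]); ang.append(a); print(n,"angle",a,"perp/along dist from pad",((v[2:]-pad[:2])@n_),((v[2:]-pad[:2])@[np.cos(a),np.sin(a)]))
# coil in tool frame
K,Tc=cam("wrist")[0],calibration("wrist")["T_tool_cam"]
for n,u,z in(("tip",(282,111),-.0384),("inner",(283,187),-.0384),("ring",(283,310),-.0394)):
    print(n,plane((K,Tc),u,z))
E
python3 - <<'E'
import sys; sys.path.insert(0,".")
from h import *
# ring/blade from lifted image copper mask rows (tool frame)
f=cv2.imread("pics/w4.png"); hsv=cv2.cvtColor(f,cv2.COLOR_BGR2HSV); H,S,V=[hsv[...,i].astype(int) for i in range(3)]
KT=(calibration("wrist")["camera_matrix"],calibration("wrist")["T_tool_cam"])
d=(V<70)
for y in range(125,186,12):
    r=np.nonzero(d[y,265:300])[0]+265
    m=np.nonzero((H<=14)[y,262:305]&(S>150)[y,262:305])[0]+262
    print(y,r.min() if len(r) else 0,r.max() if len(r) else 0,m.min(),m.max())
E
```

```text
pad ((279.2939453125, 61.768890380859375), (79.18514251708984, 85.96469116210938), 179.55435180664062) [0.504  0.1068 0.032 ]
 rim 0.035626523706605184
 rim 0.03561995183538895
jaw 144 [262.5347   3.8819] 254 270 9
jaw 150 [297.04     4.2533] 289 305 9
L angle 1.8142078 perp/along dist from pad -0.07920325417845987 0.0037553244095964162
R angle 1.5124742 perp/along dist from pad 0.06583607117820903 0.018652115868310462
F angle 1.8127869 perp/along dist from pad -0.00926394680665367 -0.050966340484264475
tip [ 0.0809  0.0004 -0.0384]
inner [ 0.0572  0.0008 -0.0384]
ring [ 0.0107  0.0009 -0.0394]Traceback (most recent call last):
  File "<stdin>", line 10, in <module>
    return umr_minimum(a, axis, None, out, keepdims, initial, where)
ValueError: zero-size array to reduction operation minimum which has no identity
```

```bash
python3 -m crank '{"translation":[[0,-2.5,0],[19,0,0],[19,0,0],[19,0,0],[19,0,0],[19,0,0],[19,0,0],[0,0,0]],"roll":[0.008,0,0,0,0,0,0,0],"claw":[50,50,50,50,50,50,50,50]}'
python3 -m crank '{"translation":[[0,0,20],[0,0,20],[0,0,20],[0,0,10],[0,0,0],[0,0,0],[0,0,0]],"roll":[0,0,0,0,0,0,0],"claw":[50,50,50,50,50,50,50]}'
python3 - <<'E'
from h import *
s=readout.observe(); print(s["position"],s["orientation"]); p=s["position"]; a=1.8135
d=np.array([.504,.1068])-p[:2]; print("remaining coil dx,dy mm",1e3*(d@[np.cos(a),np.sin(a)])-1,1e3*(d@[np.sin(a),-np.cos(a)])-.4)
w=grab_frame("wrist")[:,:,::-1]; t=grab_frame("side")[:,:,::-1]; cv2.imwrite("pics/s5.png",t)
b=cv2.resize(t[200:400,180:320],(0,0),fx=2,fy=2); o=np.zeros((420,840,3),np.uint8); o[:,:560]=w; o[:400,560:]=b
cv2.imwrite("pics/c5.png",o[:,40:])
E
```

```text
clock: 8.2
position: [0.5021, 0.108, 0.2152]
orientation: [-3.141, -0.001, 1.817]
contact_force: [-0.1, -0.4, -3.5]
width: 0.695
grip_force: 44.6
clock: 8.9
position: [0.5042, 0.1062, 0.1462]
orientation: [3.139, 0.001, 1.816]
contact_force: [0.0, -0.5, -2.4]
width: 0.699
grip_force: 44.5
[0.5042 0.1062 0.1462] [3.1394 0.0006 1.8156]
remaining coil dx,dy mm -0.39817773429100534 -0.45131778221748264
```

View pics/c5.png

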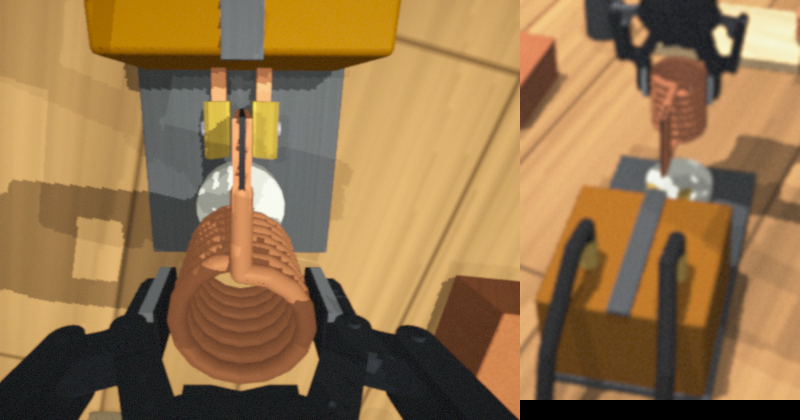

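The blade at column 241 sits midway between the jaws, whose inner edges are at 230 and 253, so the alignment is good. I'll lower it.

```bash
python3 -m crank '{"translation":[[0,0,10],[0,0,10],[0,0,10],[0,0,8],[0,0,5],[0,0,0],[0,0,0]],"roll":[0,0,0,0,0,0,0],"claw":[50,50,50,50,50,50,50]}'
python3 -m crank '{"translation":[[0,0,5],[0,0,5],[0,0,5],[0,0,5],[0,0,4],[0,0,0],[0,0,0]],"roll":[0,0,0,0,0,0,0],"claw":[50,50,50,50,50,50,50]}'
```

```text
clock: 9.7
position: [0.5033, 0.1064, 0.1021]
orientation: [-3.141, -0.0, 1.816]
contact_force: [1.0, -0.6, -4.1]
width: 0.697
grip_force: 44.6
clock: 10.4
position: [0.5032, 0.1064, 0.0782]
orientation: [-3.141, -0.0, 1.816]
contact_force: [0.3, -0.3, -3.0]
width: 0.7
grip_force: 44.6
```

```bash
python3 -m crank '{"translation":[[0,0,2],[0,0,2],[0,0,1],[0,0,0],[0,0,0]],"roll":[0,0,0,0,0],"claw":[50,50,50,50,50]}'
python3 -m crank '{"translation":[[0,0,1],[0,0,0],[0,0,0]],"roll":[0,0,0],"claw":[50,50,50]}'
python3 -m crank '{"translation":[[0,0,1],[0,0,0],[0,0,0]],"roll":[0,0,0],"claw":[50,50,50]}'
```

```text
clock: 10.9
position: [0.5033, 0.1064, 0.0733]
orientation: [3.142, 0.0, 1.816]
contact_force: [-0.5, 0.4, -2.4]
width: 0.7
grip_force: 44.6
clock: 11.2
position: [0.5032, 0.1064, 0.0723]
orientation: [-3.141, -0.0, 1.816]
contact_force: [0.7, -0.0, -3.4]
width: 0.701
grip_force: 44.6
clock: 11.5
position: [0.5032, 0.1064, 0.0713]
orientation: [-3.141, -0.0, 1.816]
contact_force: [0.6, 0.1, -2.6]
width: 0.698
grip_force: 44.6
```

```bash
python3 -m crank '{"translation":[[0,0,0.7],[0,0,0],[0,0,0]],"roll":[0,0,0],"claw":[50,50,50]}'
python3 -m crank '{"translation":[[0,0,0.7],[0,0,0],[0,0,0]],"roll":[0,0,0],"claw":[50,50,50]}'
```

```text
clock: 11.8
position: [0.5032, 0.1064, 0.0706]
orientation: [-3.142, -0.0, 1.816]
contact_force: [-0.4, -0.9, -3.5]
width: 0.696
grip_force: 44.6
clock: 12.1
position: [0.5032, 0.1064, 0.0705]
orientation: [3.141, 0.0, 1.816]
contact_force: [-2.6, 0.4, 4.2]
width: 0.691
grip_force: 45.2
```

The coil touched the pad: the vertical force went from -3.5 to +4 N at the expected height. I'll release it gently.

```bash
python3 -m crank '{"translation":[[0,0,0],[0,0,0],[0,0,0],[0,0,0],[0,0,0],[0,0,0],[0,0,0],[0,0,0]],"roll":[0,0,0,0,0,0,0,0],"claw":[60,62,65,70,76,82,85,85]}' 20
python3 - <<'E'
from h import *
s=readout.observe(); print(s["position"],s["width"],s["contact_force"])
w=grab_frame("wrist")[:,:,::-1]; cv2.imwrite("pics/w6.png",w)
E
```

```text
clock: 12.9
position: [0.5033, 0.1064, 0.0699]
orientation: [3.142, -0.0, 1.816]
contact_force: [-0.3, 0.8, -0.2]
width: 0.999
grip_force: 0.0
[0.5033 0.1064 0.0699] 0.9988173141465824 [-0.3375  0.826  -0.1718]
```

View pics/w6.png

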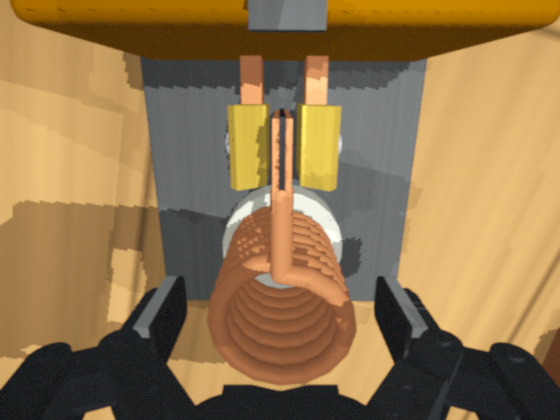

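The blade at column 282 stands between the jaws (inner edges 267 and 300), the coil sits on the pad, and both fingers are clear at 185 and 377. I'll withdraw straight up and check.

```bash
python3 -m crank '{"translation":[[0,0,-10],[0,0,-20],[0,0,-30],[0,0,-30],[0,0,-30],[0,0,-30],[0,0,0],[0,0,0]],"roll":[0,0,0,0,0,0,0,0],"claw":[85,85,85,85,85,85,85,85]}'
python3 - <<'E'
from h import *
s=readout.observe(); w=grab_frame("wrist")[:,:,::-1]; print(s["position"])
t=grab_frame("top")[:,:,::-1]; o=np.zeros((420,800,3),np.uint8); o[:,:400]=w[:,80:480]; o[:300,400:]=cv2.resize(t[130:280,200:400],(0,0),fx=2,fy=2); cv2.imwrite("pics/c7.png",o)
E
```

```text
clock: 13.75
position: [0.5033, 0.1064, 0.221]
orientation: [3.14, 0.001, 1.816]
contact_force: [-0.1, -0.9, -0.7]
width: 0.996
grip_force: 0.0
[0.5033 0.1064 0.221 ]
```

View pics/c7.png

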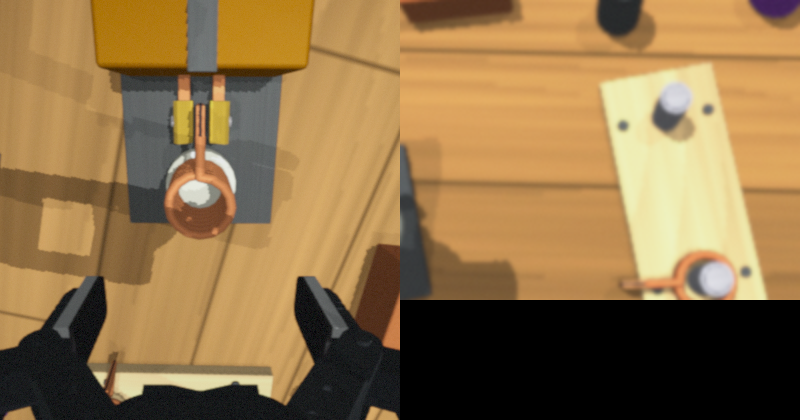

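The coil stands upright on the pad, with its blade at (200,120) between the jaws. The gripper is clear, the tall coil's post is empty, and the short coil is still on its post. I'm handing in.

```bash
python3 -c "
from plant import manip; print(manip.sign_off())"
```

```text
the job is handed in; nothing more can be done
None
```

The tall coil is upright on the heater pad with its blade in the slot, the short coil is still on its post, and the job was handed in at about 14 s; no verdict came back.

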